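# Take a pressed badge out of the press die and lay it in its tray

### The job

A blue button badge has just been pressed and still sits in the die of the badge press. Pull the die slide all the way out by its red knob, lift the badge out of the die, and lay it gently, face up and flat, on the floor of the blue tray beside the blue badge already there; do not drop it, and leave the other badges, the stapler, the hole punch and the stack of blanks where they are.

Things in the scene. Friction and masses are not known exactly. Their poses are not given: they have to be found in the camera images.
- press: Grey badge press, fixed, front to the robot. Origin on the counter under the die's home centre; local -x is its front. Base 340 x 170 mm (x -190..150), 18 mm high; guide rails at y +-71, 34 mm high. A 48 mm ram hangs over the home place, underside 75 mm up, on an arm (x -22..135, z 210..255, 46 wide); column at x 75..135; lever behind, up to 420 mm.
- die_slide (a joint): Travel of the die slide in m: 0 = home under the ram (as it starts), 0.12 = pulled all the way out along the press's local -x. About 3 N of friction; it stays where it is left.
- knob_grip (a point): Grip point of the slide's red knob: upright cylinder 24 mm across, 38 to 74 mm above the counter, this point on its axis at 58 mm, 110 mm in front (local -x) of the die centre. The tongue under it is 40 mm wide, top 30 mm up. Axes as the press's. Pinched from above with the fingers closing along local y, the gripper stays clear of the ram.
- die_seat (a point): Centre of the die cavity's floor, 40 mm above the counter; moves with the slide, axes as the press's. The die is a steel ring, 61 mm inside, 84 mm outside, top 50 mm up (cavity 10 mm deep). At local +y and -y a notch 37 mm wide opens the ring for the fingers; the notch floor (slide plate, 124 mm wide in y) is 30 mm up.
- badge: The pressed blue button badge in the die: disc 58 mm across, 12 mm thick, blue domed face up with a white middle, steel back; about 30 g. Origin at the centre of its underside, z out of its face. It stands 2 mm above the die ring; 1.5 mm of play all round.
- tray_blue: Blue open tray fixed to the counter, 150 x 200 mm (x, y), walls 4 mm thick and 22 mm high. Origin at the centre of its underside; the inner floor is 4 mm up. The badge already there lies in its local -y half; the local +y half (about y = +45 mm) is free.
- tray_yellow: Yellow tray, same size, for the other badges: the wrong one. The two trays may change places.
- blue_sample: Finished blue badge, same as the other, lying in the blue tray about 50 mm to local -y of its centre. To be left alone.
- yellow_sample: Yellow badge, same size, lying in the yellow tray. To be left alone.
- stapler: Black stapler between the near tray and the press, 135 x 34 x 46 mm, origin at its underside.
- punch: Black and grey hole punch left of the press, 110 x 130 x 72 mm, origin at its underside.
- blanks: Stack of bare steel badge blanks, 58 mm across, 42 mm high, left of the press.

How it is judged:
By the outcome, as a careful person would: the job done as asked, in the order asked, and still so for the second after the job is handed in, with the robot touching nothing.
It also fails if it takes over 58 s, if anything falls off the work surface, if the arm or the gripper's body presses on something with over 40 N, if the wrist force passes 120 N, or if a joint passes its speed limit or range.

### The arm

A 6-joint arm with a two-finger parallel gripper is mounted at the origin on the work surface. World frame = base frame: x ahead of the robot, y to its left, z up, the work surface at z = 0. Lengths are in m, angles in rad, forces in N, time in s.
With the tool pointing down it reaches from about 0.375 to 0.9 m from the base axis. Payload 3.1 kg.
Tool frame: the origin (TCP) lies midway between the tips of the shut fingers; the grasp point (between the pads) lies 19 mm behind it (manip.pinch_z is the distance from the TCP to the grasp point, in m); z points along the fingers, y is the line along which they close (so a half turn about z gives the same grasp; the last joint's range is limited). The gripper opens to 85 mm and grips with 20 to 120 N. Pads are 22 mm wide; open, the fingers measure 114 mm over their backs; the gripper's body (76 mm by 85 mm) begins 54 mm behind the grasp point. The pads swing forward as they close: fully open they stand 13 mm farther back than shut.
Start: joints at [-1.401, 0.527, 1.433, -0, 1.181, -0.178], TCP at [0.213, -0.588, 0.231] pointing down, gripper open.
Joint ranges: [-3.08, 3.08], [-0.75, 2.2], [0.22, 2.44], [-1.43, 4.57], [0, 2.65], [-2.85, 2.85]. Speed limits (rad/s): [2.79, 2.79, 3.14, 3.14, 3.14, 3.14].

### API

Orientations are given as a unit quaternion [x, y, z, w].
In Python, from station import manip, viewer, ticket gives the robot as it stands.
- The arm moves only by the shell command python3 -m creep 'ROWS' [FORCE]. ROWS is JSON, a list of rows, each an object with "slide": the shift along the tool's x, y, z in cm, a list of three; "angular": the turn, a rotation vector about the tool's x, y, z in rad, a list of three; "claw": the opening, from -1 (shut) to 1 (fully open). A call has 1 to 10 rows; each row shifts and turns the commanded pose from where the row before left it, along the tool's axes as they then stand; what a row does not reach is not made up. A row lasts 1/12 s, in which the tool goes at most 41.7 mm and 7.16 degrees, less where a joint would pass 70% of its speed; a pose out of reach is approached as far as the arm can. A call with a gripper value outside its range is refused whole. The fingers move at their own pace and stop on an object; FORCE is the grip in N (left out, the last holds). Time passes only in rows, so rows that do not move let the fingers close. It gives the time, the measured TCP pose, the force, the opening and the grip force at its end, in the units of the state.
- manip.sense(): the state, without advancing time (a new reading comes with each control period).
- viewer.snapshot(name): name is "side" or "top"; returns the picture (480x640x3 uint8, blue, green, red); there is no depth.
- viewer.calibration(name): a dict with "fov_y" (degrees; the focal length in pixels is half the picture's height over the tangent of half this angle, whatever the lens; pixels are square), "cx", "cy" (the principal point, pixels), "T" (4x4, takes a point from camera to world coordinates). Camera axes: x right, y up, looking along -z (the intrinsics and any distortion apply to the point x, -y, -z); pixel columns grow to the right and rows downward; lengths in m; the calibration is good to about 2 mm. A picture is of the moment at which its call begins. calibration takes no time and is no camera call.
- ticket.sign_off(): hands the job in; it is judged then, once.
The state is a dict: "t": time; "q": joint angles; "qd": joint speeds; "tau": joint torques, N m; "tcp_pos": TCP position; "tool_rot": TCP orientation; "force": force on the tool from outside, world axes, zero at the start; "ft_torque": the same for the moment, N m; "finger_gap": opening from 0.0 (shut) to 1.0 (fully open); "gripper_force": force on a finger pad.
Only numpy, scipy, OpenCV 4.12 (cv2) and the standard library are available. Lean on these libraries where they do the work, as an engineer would, in place of code of your own. Each camera call takes 0.05 s, during which the arm holds its last target. There are 200 camera calls.

## Working session

There is one attempt and no reset: what is moved stays moved. The work goes in short steps, Python scripts to look and compute and a shell command to move; the robot and the scene stay as the last step left them, time stands still between calls to the robot, and variables do not carry over. Pictures are saved under pics/ and viewed, at most 10 in all, crops included, and the job is handed in when it is done.

```bash
ls; mkdir -p pics
python3 - <<'E'
from station import manip, viewer
import cv2
for n in("side","top"):
    cv2.imwrite(f"pics/{n}0.png",viewer.snapshot(n)); print(n,viewer.calibration(n))
print(manip.sense(), manip.pinch_z)
E
```

```text
pics
side {'fov_y': 50.27900005003514, 'cx': 314.7970458651962, 'cy': 250.15022382688602, 'T': array([[ 0.96174425,  0.20411624, -0.18271444,  0.36536323],
       [-0.27377632,  0.69246188, -0.66749013, -0.63855593],
       [-0.00972279,  0.69197768,  0.72185342,  0.78577175],
       [ 0.        ,  0.        ,  0.        ,  1.        ]])}
top {'fov_y': 53.06863860180744, 'cx': 320.98791918812844, 'cy': 245.5913570298754, 'T': array([[ 5.23252202e-04,  9.96418921e-01, -8.45521195e-02,
         4.38434728e-01],
       [-9.99951667e-01, -3.08761760e-04, -9.82687337e-03,
         2.32585887e-02],
       [-9.81778902e-03,  8.45531748e-02,  9.96370600e-01,
         1.10297856e+00],
       [ 0.00000000e+00,  0.00000000e+00,  0.00000000e+00,
         1.00000000e+00]])}
{'t': 0.1, 'q': array([-1.40149841e+00,  5.28380823e-01,  1.43382037e+00,  7.04246129e-06,
        1.18139074e+00, -1.78524221e-01]), 'qd': array([-9.97623431e-04, -2.14407623e-03, -3.68018798e-03,  1.87468727e-06,
        1.03970831e-03,  3.74414424e-04]), 'tau': array([ 3.20287172e-04, -4.43303633e+01, -1.78586680e+01, -2.76778874e-04,
        3.90691464e-03, -1.08534374e-05]), 'tcp_pos': array([ 0.21293345, -0.58690169,  0.23041209]), 'tool_rot': array([ 9.84915286e-01,  1.73034331e-01,  7.86772549e-06, -9.99616774e-04]), 'force': array([ 0.42606854, -0.16977046,  0.12531332]), 'ft_torque': array([0.0487427 , 0.01544536, 0.00413037]), 'gripper_force': 0.0, 'finger_gap': 1.0007980268741212} 0.0187
```

View pics/top0.png

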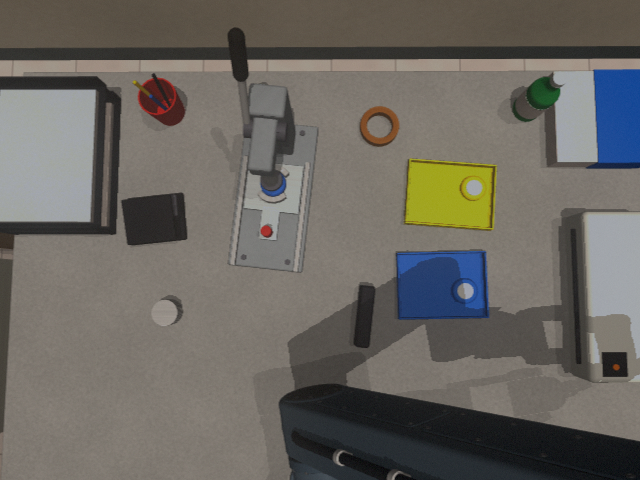

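View pics/side0.png

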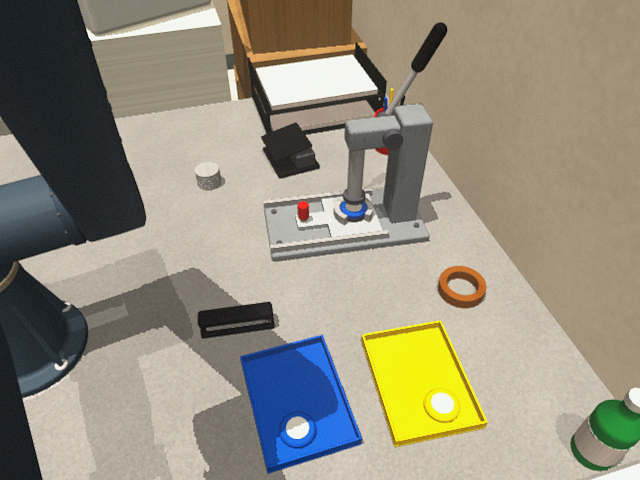

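Top view: red knob at (266,231), press running up to the ram at about (270,185), blue tray spanning (397–488, 251–319) with its sample at (464,291). Side view: knob at (303,210), blue tray nearest the camera with its sample at (298,428); yellow tray is farther in x.

```bash
cat > h.py <<'E'
import numpy as np, cv2
from station import manip, viewer
from scipy.spatial.transform import Rotation as R
def ray(n,p):
    c=viewer.calibration(n); f=240/np.tan(np.radians(c["fov_y"])/2)
    d=np.array([(p[0]-c["cx"])/f,-(p[1]-c["cy"])/f,-1]); T=c["T"]
    return T[:3,3],T[:3,:3]@d
def cast(n,p,z):
    o,d=ray(n,p); return o+d*(z-o[2])/d[2]
def tri(p1,p2):
    (a,u),(b,v)=ray("side",p1),ray("top",p2)
    s=np.linalg.lstsq(np.c_[u,-v],b-a,rcond=None)[0]
    P,Q=a+u*s[0],b+v*s[1]; return (P+Q)/2,np.linalg.norm(P-Q)
def mask(im,lo,hi,box=None):
    m=cv2.inRange(cv2.cvtColor(im,cv2.COLOR_BGR2HSV),lo,hi)
    if box: k=np.zeros_like(m); x0,x1,y0,y1=box; k[y0:y1,x0:x1]=255; m&=k
    return m
def big(m):
    c=max(cv2.findContours(m,cv2.RETR_EXTERNAL,cv2.CHAIN_APPROX_NONE)[0],key=cv2.contourArea); return c
def cen(c):
    m=cv2.moments(c); return np.array([m['m10'],m['m01']])/m['m00']
E
python3 - <<'E'
from h import *
np.set_printoptions(precision=4,suppress=True)
t=cv2.imread("pics/top0.png"); s=cv2.imread("pics/side0.png")
red=((0,170,60),(8,255,255))
kt=big(mask(t,*red,(245,290,215,250))); ks=big(mask(s,*red,(285,320,190,230)))
print("knob",cen(kt),cen(ks),tri(cen(ks),cen(kt)),cast("top",cen(kt),.066),cv2.boundingRect(kt),cv2.boundingRect(ks))
bt=big(mask(t,(105,120,40),(125,255,255),(385,500,240,330)))
r=cv2.minAreaRect(bt);print(r)
cs=np.array([cast("top",p,.018)[:2] for p in cv2.boxPoints(r)]);print("tray",cs,cs.mean(0),np.linalg.norm(np.diff(cs,axis=0),axis=1))
# edges of press in top
g=cv2.cvtColor(t,cv2.COLOR_BGR2GRAY)[115:280,220:325]
for l in cv2.createLineSegmentDetector().detect(g)[0][:,0]:
    p,q=l[:2]+(220,115),l[2:]+(220,115)
    if np.linalg.norm(p-q)>35:
        a,b=cast("top",p,.03),cast("top",q,.03); d=b-a
        print(p,q,a[:2],b[:2],np.degrees(np.arctan2(d[1],d[0])))
cv2.imwrite("pics/z.png",cv2.resize(t[110:290,215:335],None,fx=3.3,fy=3.3,interpolation=cv2.INTER_CUBIC))
E
```

```text
knob [265.5645 230.5242] [302.8916 210.0648] (array([0.5589, 0.1551, 0.0582]), np.float64(0.0026589057930717797)) [0.5593 0.154  0.066 ] (261, 226, 10, 10) (298, 201, 11, 19)
((442.3521728515625, 284.75811767578125), (66.90443420410156, 90.36894226074219), 88.83085632324219)
tray [[ 0.5154 -0.1367]
 [ 0.5195 -0.3402]
 [ 0.37   -0.339 ]
 [ 0.3657 -0.1378]] [ 0.4426 -0.2384] [0.2036 0.1496 0.2012]
[233.3302 264.2448] [246.7145 156.855 ] [0.4877 0.2299] [0.7326 0.2033] -6.212241376199279
[297.1326 211.7644] [302.147 166.766] [0.6061 0.0877] [0.7093 0.0768] -6.035038786588421
[293.9881 115.6236] [293.8562 151.8822] [0.8288 0.0959] [0.7439 0.0958] -179.90068892465396
[305.5087 163.1114] [293.2271 268.2829] [0.7178 0.0691] [0.4787 0.0958] 173.63870737276056
[270.537  169.2197] [276.2018 120.4018] [0.7038 0.1486] [0.8176 0.1367] -5.982955780668527
[242.8778 156.8441] [229.9173 260.6927] [0.7326 0.212 ] [0.4956 0.2377] 173.81615619994383
[301.9872 230.7831] [309.0087 170.2923] [0.5629 0.0766] [0.7011 0.0611] -6.364897820170941
[297.6715 269.4674] [302.0618 231.6068] [0.476  0.0859] [0.561  0.0764] -6.360138496577307
[293.2232 272.2396] [228.0541 265.0141] [0.4698 0.0958] [0.4859 0.2417] 83.70116600724688
[242.667  210.5677] [236.2422 261.9522] [0.6089 0.2107] [0.4928 0.2235] 173.73913416990771
[318.7688 128.0566] [302.6627 270.7139] [0.7994 0.0391] [0.4732 0.0747] 173.7627686853181
[238.0717 263.6048] [290.618  269.4377] [0.4891 0.2193] [0.4761 0.1016] -96.31202454227085
[311.5747 169.3422] [316.0713 128.1737] [0.7033 0.0553] [0.7991 0.0452] -6.00735028654741
```

View pics/z.png

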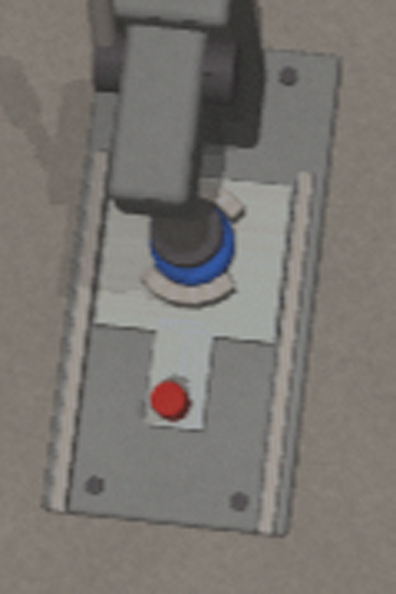

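The zoom shows the slide tongue with the red knob, and the die with the blue badge mostly under the ram. The press yaw is -6.2°, from the edge lines. The knob is at about (0.559, 0.1545), and the blue tray is axis-aligned to within about 1°.

```bash
cat >> h.py <<'E'
def todo(p,yaw=None):
    """slide (cm) in present tool axes, and rotvec (rad) to tool-down with tool x at yaw (deg)"""
    st=manip.sense(); r=R.from_quat(st["tool_rot"])
    np.set_printoptions(precision=3,suppress=True)
    print("slide cm",r.inv().apply(np.array(p)-st["tcp_pos"])*100)
    if yaw is not None:
        g=R.from_euler('z',yaw,degrees=True)*R.from_euler('x',180,degrees=True)
        print("rot",(r.inv()*g).as_rotvec())
    print("t",st["t"],"tcp",st["tcp_pos"],"F",st["force"],"gap",st["finger_gap"],st["gripper_force"],"q",st["q"])
E
python3 -c "
from h import *
todo([.559,.1545,.2],-6.2)"
```

```text
slide cm [ 57.804 -57.899   3.176]
rot [-0.002  0.     0.456]
t 0.1 tcp [ 0.213 -0.587  0.23 ] F [ 0.426 -0.17   0.125] gap 1.0007980268741212 0.0 q [-1.401  0.528  1.434  0.     1.181 -0.179]
```

```bash
python3 -m creep '[{"slide":[2.9,-2.9,0],"angular":[0,0,0],"claw":1},{"slide":[2.9,-2.9,0],"angular":[0,0,0],"claw":1},{"slide":[2.9,-2.9,0],"angular":[0,0,0],"claw":1},{"slide":[2.9,-2.9,0],"angular":[0,0,0],"claw":1},{"slide":[2.9,-2.9,0],"angular":[0,0,0],"claw":1},{"slide":[2.9,-2.9,0],"angular":[0,0,0],"claw":1},{"slide":[2.9,-2.9,0],"angular":[0,0,0],"claw":1},{"slide":[2.9,-2.9,0],"angular":[0,0,0],"claw":1},{"slide":[2.9,-2.9,0],"angular":[0,0,0],"claw":1},{"slide":[2.9,-2.9,0],"angular":[0,0,0],"claw":1}]'
python3 -m creep '[{"slide":[2.9,-2.9,0],"angular":[0,0,0],"claw":1},{"slide":[2.9,-2.9,0],"angular":[0,0,0],"claw":1},{"slide":[2.9,-2.9,0],"angular":[0,0,0],"claw":1},{"slide":[2.9,-2.9,0],"angular":[0,0,0],"claw":1},{"slide":[2.9,-2.9,0],"angular":[0,0,0],"claw":1},{"slide":[0,0,0],"angular":[0,0,0.11],"claw":1},{"slide":[0,0,0],"angular":[0,0,0.11],"claw":1},{"slide":[0,0,0],"angular":[0,0,0.11],"claw":1},{"slide":[0,0,0],"angular":[0,0,0.11],"claw":1}]'
python3 -c "
from h import *
todo([.559,.1545,.15],-6.2)"
```

```text
t: 0.93
tcp_pos: [0.387, -0.214, 0.2312]
tool_rot: [0.985, 0.173, -0.0, -0.0]
force: [-0.2, 0.1, 0.1]
finger_gap: 1.0
gripper_force: 0.0
t: 1.68
tcp_pos: [0.4735, -0.0296, 0.231]
tool_rot: [0.999, -0.048, -0.0, -0.0]
force: [-0.5, -0.1, -0.1]
finger_gap: 1.001
gripper_force: 0.0
slide cm [  6.75  -19.139   8.092]
rot [-0.     0.001  0.012]
t 1.6833 tcp [ 0.474 -0.03   0.231] F [-0.452 -0.094 -0.06 ] gap 1.0010452540305577 0.0 q [-0.298  0.327  1.799 -0.     1.017  1.368]
```

```bash
python3 -m creep '[{"slide":[1.1,-3.2,1],"angular":[0,0,0.012],"claw":1},{"slide":[1.1,-3.2,1],"angular":[0,0,0],"claw":1},{"slide":[1.1,-3.2,1],"angular":[0,0,0],"claw":1},{"slide":[1.1,-3.2,1],"angular":[0,0,0],"claw":1},{"slide":[1.1,-3.2,1],"angular":[0,0,0],"claw":1},{"slide":[1.2,-3.1,1],"angular":[0,0,0],"claw":1},{"slide":[0,0,1],"angular":[0,0,0],"claw":1},{"slide":[0,0,0],"angular":[0,0,0],"claw":1},{"slide":[0,0,0],"angular":[0,0,0],"claw":1}]'
python3 - <<'E'
from h import *
todo([.559,.1545,.041],-6.2)
a=viewer.snapshot("side")[130:290,230:450]; 
cv2.imwrite("pics/s1.png",cv2.resize(a,None,fx=3,fy=3))
E
```

```text
t: 2.43
tcp_pos: [0.5585, 0.1526, 0.1603]
tool_rot: [0.999, -0.052, -0.002, 0.0]
force: [-1.0, 0.0, 0.6]
finger_gap: 1.005
gripper_force: 0.0
slide cm [ 0.069 -0.209 11.927]
rot [0.001 0.003 0.005]
t 2.4333 tcp [0.559 0.153 0.16 ] F [-1.025  0.022  0.614] gap 1.004613544649562 0.0 q [ 0.074  0.558  1.616 -0.001  0.971  1.749]
```

View pics/s1.png

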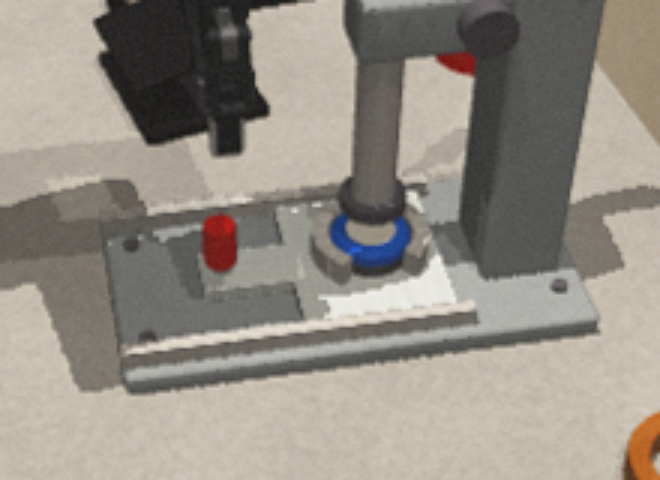

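The open gripper hangs above the red knob, which is at about (220,243) in the crop, and is clear of the ram. Next I descend and grip.

```bash
python3 -m creep '[{"slide":[0.07,-0.2,2],"angular":[0,0,0.005],"claw":1},{"slide":[0,0,2],"angular":[0,0,0],"claw":1},{"slide":[0,0,2],"angular":[0,0,0],"claw":1},{"slide":[0,0,2],"angular":[0,0,0],"claw":1},{"slide":[0,0,2],"angular":[0,0,0],"claw":1},{"slide":[0,0,1],"angular":[0,0,0],"claw":1},{"slide":[0,0,0.9],"angular":[0,0,0],"claw":1},{"slide":[0,0,0],"angular":[0,0,0],"claw":1},{"slide":[0,0,0],"angular":[0,0,0],"claw":1}]' 40
python3 -m creep '[{"slide":[0,0,0],"angular":[0,0,0],"claw":0},{"slide":[0,0,0],"angular":[0,0,0],"claw":-0.5},{"slide":[0,0,0],"angular":[0,0,0],"claw":-1},{"slide":[0,0,0],"angular":[0,0,0],"claw":-1},{"slide":[0,0,0],"angular":[0,0,0],"claw":-1},{"slide":[0,0,0],"angular":[0,0,0],"claw":-1},{"slide":[0,0,0],"angular":[0,0,0],"claw":-1},{"slide":[0,0,0],"angular":[0,0,0],"claw":-1}]' 40
python3 -c "
from h import *
s=manip.sense()
p=s['tcp_pos'].copy();p[:2]+=.12*np.array([-.994,.108])
todo(p,-6.2)"
```

```text
t: 3.23
tcp_pos: [0.5611, 0.1543, 0.0428]
tool_rot: [0.998, -0.055, 0.0, -0.0]
force: [0.4, 0.6, -0.6]
finger_gap: 1.0
gripper_force: 0.0
t: 3.9
tcp_pos: [0.5609, 0.1539, 0.043]
tool_rot: [0.999, -0.054, 0.0, 0.001]
force: [-1.4, -4.9, 5.8]
finger_gap: 0.267
gripper_force: 39.3
slide cm [-11.998   0.     -0.004]
rot [ 0.001 -0.    -0.   ]
t 3.9 tcp [0.561 0.154 0.043] F [-1.377 -4.949  5.782] gap 0.2674485822317408 39.30859386920929 q [ 0.076  0.74   1.676 -0.002  0.725  1.757]
```

```bash
python3 -m creep '[{"slide":[-0.8,0,0],"angular":[0,0,0],"claw":-1},{"slide":[-1.4,0,0],"angular":[0,0,0],"claw":-1},{"slide":[-1.4,0,0],"angular":[0,0,0],"claw":-1},{"slide":[-1.4,0,0],"angular":[0,0,0],"claw":-1},{"slide":[-1.4,0,0],"angular":[0,0,0],"claw":-1},{"slide":[-1.4,0,0],"angular":[0,0,0],"claw":-1},{"slide":[-1.4,0,0],"angular":[0,0,0],"claw":-1},{"slide":[-1.4,0,0],"angular":[0,0,0],"claw":-1},{"slide":[-0.8,0,0],"angular":[0,0,0],"claw":-1},{"slide":[-0.4,0,0],"angular":[0,0,0],"claw":-1}]'
python3 -m creep '[{"slide":[-0.3,0,0],"angular":[0,0,0],"claw":-1},{"slide":[-0.2,0,0],"angular":[0,0,0],"claw":-1},{"slide":[0,0,0],"angular":[0,0,0],"claw":-1},{"slide":[0,0,0],"angular":[0,0,0],"claw":-1}]'
```

```text
t: 4.73
tcp_pos: [0.4432, 0.1667, 0.043]
tool_rot: [0.999, -0.054, 0.001, 0.001]
force: [2.1, -9.7, 5.0]
finger_gap: 0.266
gripper_force: 40.4
t: 5.07
tcp_pos: [0.4416, 0.1669, 0.043]
tool_rot: [0.999, -0.054, 0.003, 0.001]
force: [3.8, -9.6, 3.3]
finger_gap: 0.266
gripper_force: 40.2
```

Travel is 0.120 m and the tool is against the stop. I'll release, rise and look at the die.

```bash
python3 -m creep '[{"slide":[0,0,0],"angular":[0,0,0],"claw":0},{"slide":[0,0,0],"angular":[0,0,0],"claw":0.5},{"slide":[0,0,0],"angular":[0,0,0],"claw":1},{"slide":[0,0,0],"angular":[0,0,0],"claw":1},{"slide":[0,0,0],"angular":[0,0,0],"claw":1},{"slide":[0,0,0],"angular":[0,0,0],"claw":1},{"slide":[0,0,-2],"angular":[0,0,0],"claw":1},{"slide":[0,0,-3],"angular":[0,0,0],"claw":1},{"slide":[0,0,-3],"angular":[0,0,0],"claw":1},{"slide":[0,0,-3],"angular":[0,0,0],"claw":1}]'
python3 -m creep '[{"slide":[0,3.5,-2],"angular":[0,0,0],"claw":1},{"slide":[0,4,0],"angular":[0,0,0],"claw":1},{"slide":[0,4,0],"angular":[0,0,0],"claw":1},{"slide":[0,4,0],"angular":[0,0,0],"claw":1},{"slide":[0,0,0],"angular":[0,0,0],"claw":1},{"slide":[0,0,0],"angular":[0,0,0],"claw":1}]'
python3 - <<'E'
from h import *
todo([.549,.155,.15],-6.2)
t=viewer.snapshot("top"); s=viewer.snapshot("side")
cv2.imwrite("pics/top2.png",t);cv2.imwrite("pics/side2.png",s)
a=cv2.resize(t[150:290,210:350],None,fx=2.8,fy=2.8); b=cv2.resize(s[150:290,230:370],None,fx=2.8,fy=2.8)
cv2.imwrite("pics/z2.png",np.hstack([a,b]))
red=((0,150,50),(8,255,255)); blu=((105,130,40),(125,255,255))
for n,im,kb,bb in(("top",t,(230,290,230,290),(240,310,190,250)),("side",s,(240,310,180,250),(270,350,180,240))):
    for m,z,box,nm in((red,.066,kb,"knob"),(blu,.047,bb,"badge")):
        k=mask(im,*m,box); c=cv2.convexHull(big(k)); e=cv2.fitEllipse(c)
        print(n,nm,cen(c),e,cast(n,cen(c),z))
E
```

```text
t: 5.9
tcp_pos: [0.4378, 0.1682, 0.1532]
tool_rot: [0.999, -0.055, -0.001, 0.0]
force: [0.4, -0.2, 0.7]
finger_gap: 1.001
gripper_force: 0.0
t: 6.4
tcp_pos: [0.4216, 0.0122, 0.1724]
tool_rot: [0.998, -0.057, 0.0, -0.0]
force: [-0.0, -0.3, -0.1]
finger_gap: 0.998
gripper_force: 0.0
slide cm [ 11.024 -15.647   2.247]
rot [-0.    -0.    -0.007]
t 6.4 tcp [0.422 0.012 0.172] F [-0.045 -0.321 -0.101] gap 0.9984886351374062 0.0 q [-0.238  0.359  1.986  0.     0.796  1.448]
top knob [259.192 285.411] ((259.2276306152344, 285.6957702636719), (9.366379737854004, 9.980558395385742), 123.59939575195312) [0.44  0.166 0.066]
top badge [266.22  236.275] ((266.2916259765625, 236.25445556640625), (24.59859848022461, 25.30911636352539), 165.3749542236328) [0.549 0.155 0.047]Traceback (most recent call last):
  File "<stdin>", line 10, in <module>
cv2.error: OpenCV(4.12.0) /io/opencv/modules/imgproc/src/shapedescr.cpp:361: error: (-201:Incorrect size of input array) There should be at least 5 points to fit the ellipse in function 'fitEllipseNoDirect'
```

View pics/z2.png

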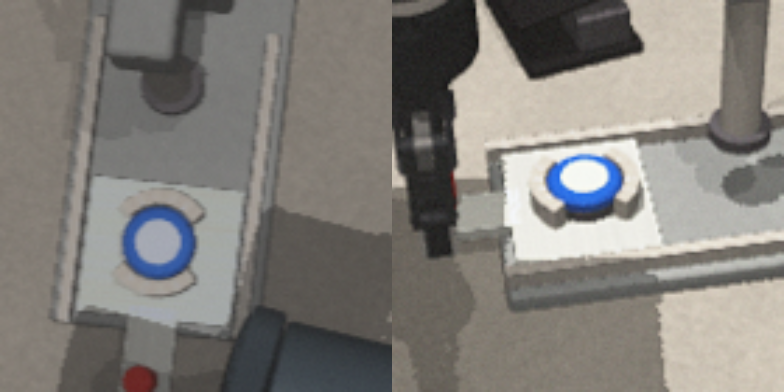

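The slide is fully out. The badge sits in the die with its notches facing ±y; its centre is at (158,242) in the left crop, which casts to world (0.549, 0.155).

```bash
python3 -m creep '[{"slide":[2,-3,0.4],"angular":[0,0,-0.007],"claw":1},{"slide":[2,-3,0.4],"angular":[0,0,0],"claw":1},{"slide":[2,-3,0.4],"angular":[0,0,0],"claw":1},{"slide":[2,-3,0.4],"angular":[0,0,0],"claw":1},{"slide":[2,-2.6,0.6],"angular":[0,0,0],"claw":1},{"slide":[1,-1,0],"angular":[0,0,0],"claw":1},{"slide":[0,0,0],"angular":[0,0,0],"claw":1},{"slide":[0,0,0],"angular":[0,0,0],"claw":1},{"slide":[0,0,0],"angular":[0,0,0],"claw":1}]'
python3 - <<'E'
from h import *
s=cv2.imread("pics/side2.png"); c=cv2.convexHull(big(mask(s,(105,130,40),(125,255,255),(270,320,200,230))))
print(cen(c),cast("side",cen(c),.047),cv2.boundingRect(c))
todo([.5495,.155,.029],-6.2)
E
```

```text
t: 7.25
tcp_pos: [0.5453, 0.1589, 0.1498]
tool_rot: [0.999, -0.05, -0.001, 0.0]
force: [-0.6, 0.0, 0.7]
finger_gap: 0.999
gripper_force: 0.0
[298.55316456 214.78101266] [0.54771125 0.15546954 0.047     ] (285, 205, 27, 21)
slide cm [ 0.485  0.337 12.082]
rot [0.001 0.002 0.008]
t 7.25 tcp [0.545 0.159 0.15 ] F [-0.609  0.018  0.651] gap 0.999476921595599 0.0 q [ 0.087  0.56   1.653 -0.     0.932  1.758]
```

```bash
python3 -m creep '[{"slide":[0.4,0.3,2],"angular":[0,0,0.008],"claw":1},{"slide":[0,0,2],"angular":[0,0,0],"claw":1},{"slide":[0,0,2],"angular":[0,0,0],"claw":1},{"slide":[0,0,2],"angular":[0,0,0],"claw":1},{"slide":[0,0,1.5],"angular":[0,0,0],"claw":1},{"slide":[0,0,1],"angular":[0,0,0],"claw":1},{"slide":[0,0,0],"angular":[0,0,0],"claw":1},{"slide":[0,0,0],"angular":[0,0,0],"claw":1},{"slide":[0,0,0],"angular":[0,0,0],"claw":1}]' 25
python3 -c "
from h import *
todo([.5487,.1553,.029],-6.2)"
```

```text
t: 8.0
tcp_pos: [0.5513, 0.1544, 0.0463]
tool_rot: [0.998, -0.055, 0.001, -0.0]
force: [0.3, 0.1, 0.1]
finger_gap: 1.002
gripper_force: 0.0
slide cm [-0.269 -0.064  1.729]
rot [-0.    -0.001 -0.002]
t 8.0 tcp [0.551 0.154 0.046] F [0.282 0.054 0.114] gap 1.0021043715854652 0.0 q [0.078 0.727 1.7   0.    0.713 1.759]
```

```bash
python3 -m creep '[{"slide":[-0.26,-0.06,0.6],"angular":[0,0,0],"claw":1},{"slide":[0,0,0.6],"angular":[0,0,0],"claw":1},{"slide":[0,0,0.5],"angular":[0,0,0],"claw":1},{"slide":[0,0,0],"angular":[0,0,0],"claw":1},{"slide":[0,0,0],"angular":[0,0,0],"claw":1}]'
python3 -c "
from h import *
todo([.5487,.1553,.029],-6.2)
im=viewer.snapshot('side'); cv2.imwrite('pics/s3.png',cv2.resize(im[140:280,220:380],None,fx=4,fy=4))"
```

```text
t: 8.42
tcp_pos: [0.548, 0.1554, 0.0279]
tool_rot: [0.998, -0.055, -0.0, 0.0]
force: [0.6, 0.4, 0.1]
finger_gap: 0.999
gripper_force: 0.0
slide cm [ 0.07   0.001 -0.11 ]
rot [ 0.     0.001 -0.002]
t 8.4167 tcp [0.548 0.155 0.028] F [0.571 0.373 0.124] gap 0.9985027468056207 0.0 q [ 0.08   0.756  1.711 -0.     0.675  1.761]
```

View pics/s3.png

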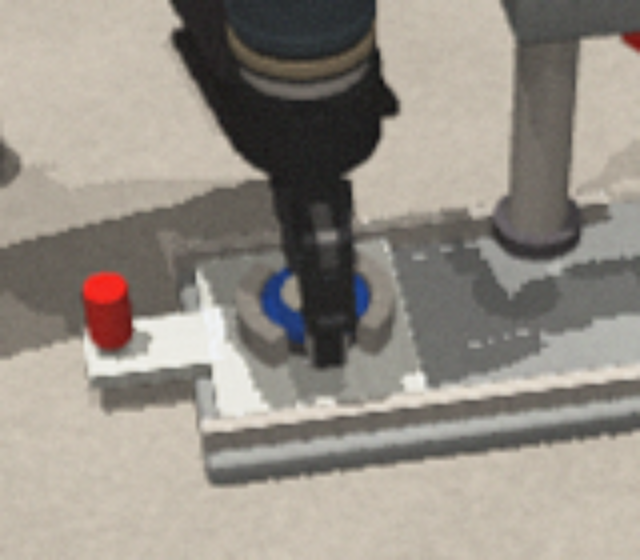

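The near finger at (330,340) stands in front of the notch, with ring on both sides of it, so I close gently.

```bash
python3 -m creep '[{"slide":[0,0,-0.1],"angular":[0,0,0],"claw":0.7},{"slide":[0,0,0],"angular":[0,0,0],"claw":0.5},{"slide":[0,0,0],"angular":[0,0,0],"claw":0.3},{"slide":[0,0,0],"angular":[0,0,0],"claw":0.1},{"slide":[0,0,0],"angular":[0,0,0],"claw":0},{"slide":[0,0,0],"angular":[0,0,0],"claw":0},{"slide":[0,0,0],"angular":[0,0,0],"claw":0},{"slide":[0,0,0],"angular":[0,0,0],"claw":0}]' 30
python3 -c "
from h import *
todo([.5487,.1553,.12],-6.2)"
```

```text
t: 9.13
tcp_pos: [0.5487, 0.1554, 0.03]
tool_rot: [0.998, -0.055, 0.0, -0.0]
force: [-1.2, -0.3, 5.6]
finger_gap: 0.662
gripper_force: 31.5
slide cm [ 0.015  0.008 -9.   ]
rot [-0.    -0.001 -0.002]
t 9.1333 tcp [0.549 0.155 0.03 ] F [-1.189 -0.294  5.574] gap 0.6624255646843976 31.536514826584607 q [ 0.08   0.753  1.71  -0.     0.677  1.761]
```

```bash
python3 -m creep '[{"slide":[0,0,-0.5],"angular":[0,0,0],"claw":0},{"slide":[0,0,-0.7],"angular":[0,0,0],"claw":0},{"slide":[0,0,-1],"angular":[0,0,0],"claw":0},{"slide":[0,0,-1.5],"angular":[0,0,0],"claw":0},{"slide":[0,0,-2],"angular":[0,0,0],"claw":0},{"slide":[0,0,-2],"angular":[0,0,0],"claw":0},{"slide":[0,0,-2],"angular":[0,0,0],"claw":0},{"slide":[0,0,-1.5],"angular":[0,0,0],"claw":0},{"slide":[0,0,0],"angular":[0,0,0],"claw":0},{"slide":[0,0,0],"angular":[0,0,0],"claw":0}]'
python3 -c "
from h import *
im=viewer.snapshot('side'); cv2.imwrite('pics/s4.png',cv2.resize(im[80:280,200:400],None,fx=3,fy=3))
cv2.imwrite('pics/top4.png',viewer.snapshot('top'))
t=cv2.imread('pics/top2.png')
c=big(mask(t,(105,130,40),(125,255,255),(440,484,270,312)));
k=mask(t,(0,0,110),(180,90,255),(445,484,275,308)); c=big(k);print('sample',cen(c),cv2.boundingRect(c),cast('top',cen(c),.015))
todo([.4426,-.19,.14],-6.2)"
```

```text
t: 9.97
tcp_pos: [0.5489, 0.1554, 0.1425]
tool_rot: [0.998, -0.055, 0.001, -0.0]
force: [-0.3, 0.3, 0.3]
finger_gap: 0.657
gripper_force: 31.9
sample [465.09879963 290.5143121 ] (457, 283, 17, 16) [ 0.42933924 -0.28994942  0.015     ]
slide cm [-6.629 35.473  0.091]
rot [ 0.     0.001 -0.002]
t 10.0667 tcp [0.548 0.155 0.141] F [-0.426  0.102  0.057] gap 0.6603001556919746 31.93561398424208 q [0.08  0.574 1.657 0.    0.912 1.761]
```

View pics/s4.png

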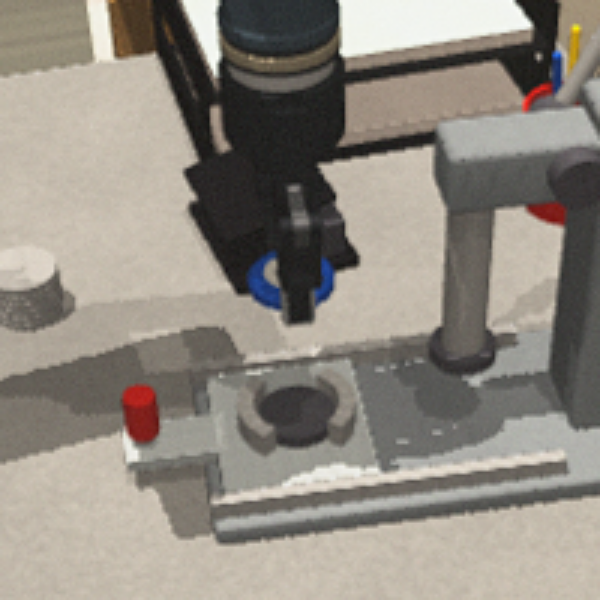

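The badge is held level, but the finger tips appear to reach about 5 mm below its underside, which would force a drop in the tray. I'll set it back in the die and regrip higher.

```bash
python3 -m creep '[{"slide":[0,0,2],"angular":[0,0,0],"claw":0},{"slide":[0,0,2],"angular":[0,0,0],"claw":0},{"slide":[0,0,2],"angular":[0,0,0],"claw":0},{"slide":[0,0,1.5],"angular":[0,0,0],"claw":0},{"slide":[0,0,1],"angular":[0,0,0],"claw":0},{"slide":[0,0,0.5],"angular":[0,0,0],"claw":0},{"slide":[0,0,0],"angular":[0,0,0],"claw":0},{"slide":[0,0,0],"angular":[0,0,0],"claw":0},{"slide":[0,0,0],"angular":[0,0,0],"claw":0}]'
python3 -c "
from h import *
todo([.5487,.1554,.0305],-6.2)"
```

```text
t: 10.82
tcp_pos: [0.5489, 0.1555, 0.0519]
tool_rot: [0.998, -0.055, 0.001, -0.0]
force: [-0.2, -0.4, 0.5]
finger_gap: 0.664
gripper_force: 31.9
slide cm [-0.025  0.008  2.145]
rot [-0.    -0.001 -0.002]
t 10.8167 tcp [0.549 0.155 0.052] F [-0.155 -0.426  0.491] gap 0.6636521584346452 31.937254315707833 q [0.08  0.716 1.704 0.    0.721 1.761]
```

```bash
python3 -m creep '[{"slide":[0,0,0.5],"angular":[0,0,0],"claw":0},{"slide":[0,0,0.5],"angular":[0,0,0],"claw":0},{"slide":[0,0,0.4],"angular":[0,0,0],"claw":0},{"slide":[0,0,0.3],"angular":[0,0,0],"claw":0},{"slide":[0,0,0.2],"angular":[0,0,0],"claw":0},{"slide":[0,0,0],"angular":[0,0,0],"claw":0},{"slide":[0,0,0.15],"angular":[0,0,0],"claw":0},{"slide":[0,0,0],"angular":[0,0,0],"claw":0},{"slide":[0,0,0],"angular":[0,0,0],"claw":0}]'
```

```text
t: 11.57
tcp_pos: [0.5484, 0.1554, 0.0308]
tool_rot: [0.998, -0.055, 0.0, -0.0]
force: [0.5, -0.5, -0.1]
finger_gap: 0.659
gripper_force: 31.9
```

```bash
python3 -m creep '[{"slide":[0,0,0.08],"angular":[0,0,0],"claw":0},{"slide":[0,0,0],"angular":[0,0,0],"claw":0},{"slide":[0,0,0],"angular":[0,0,0],"claw":0}]'
python3 -m creep '[{"slide":[0,0,0],"angular":[0,0,0],"claw":0.36},{"slide":[0,0,0],"angular":[0,0,0],"claw":0.44},{"slide":[0,0,0],"angular":[0,0,0],"claw":0.44},{"slide":[0,0,0],"angular":[0,0,0],"claw":0.44}]'
python3 -m creep '[{"slide":[0,0,0.2],"angular":[0,0,0],"claw":0.44},{"slide":[0,0,0.1],"angular":[0,0,0],"claw":0.44},{"slide":[0,0,0],"angular":[0,0,0],"claw":0.44},{"slide":[0,0,0],"angular":[0,0,0],"claw":0.44}]'
python3 -m creep '[{"slide":[0,0,0.1],"angular":[0,0,0],"claw":0.44},{"slide":[0,0,0],"angular":[0,0,0],"claw":0.44}]'
python3 -m creep '[{"slide":[0,0,0.1],"angular":[0,0,0],"claw":0.44},{"slide":[0,0,0],"angular":[0,0,0],"claw":0.44}]'
```

```text
t: 11.82
tcp_pos: [0.5484, 0.1554, 0.0301]
tool_rot: [0.998, -0.055, 0.0, -0.0]
force: [1.4, -0.4, -0.9]
finger_gap: 0.657
gripper_force: 31.9
t: 12.15
tcp_pos: [0.5483, 0.1554, 0.03]
tool_rot: [0.998, -0.055, 0.0, 0.0]
force: [-0.2, -0.6, -0.3]
finger_gap: 0.717
gripper_force: 0.0
t: 12.48
tcp_pos: [0.5482, 0.1554, 0.0269]
tool_rot: [0.998, -0.055, -0.0, 0.0]
force: [-0.0, 0.4, 0.4]
finger_gap: 0.722
gripper_force: 0.0
t: 12.65
tcp_pos: [0.5482, 0.1554, 0.0259]
tool_rot: [0.998, -0.055, -0.0, -0.0]
force: [-0.9, -0.3, 0.3]
finger_gap: 0.719
gripper_force: 0.0
t: 12.82
tcp_pos: [0.5482, 0.1554, 0.0249]
tool_rot: [0.998, -0.055, -0.0, 0.0]
force: [-0.8, 0.0, -1.1]
finger_gap: 0.719
gripper_force: 0.0
```

```bash
for i in 1; do python3 -m creep '[{"slide":[0,0,0.1],"angular":[0,0,0],"claw":0.44},{"slide":[0,0,0],"angular":[0,0,0],"claw":0.44}]'; done
python3 -m creep '[{"slide":[0,0,0.1],"angular":[0,0,0],"claw":0.44},{"slide":[0,0,0],"angular":[0,0,0],"claw":0.44}]'
python3 -m creep '[{"slide":[0,0,0.1],"angular":[0,0,0],"claw":0.44},{"slide":[0,0,0],"angular":[0,0,0],"claw":0.44}]' | grep -E "pos|^force"
```

```text
t: 12.98
tcp_pos: [0.5484, 0.1553, 0.0246]
tool_rot: [0.998, -0.055, 0.0, 0.0]
force: [-1.3, 0.2, 4.5]
finger_gap: 0.719
gripper_force: 2.3
t: 13.15
tcp_pos: [0.5487, 0.1554, 0.0246]
tool_rot: [0.998, -0.055, 0.001, 0.0]
force: [-1.6, -0.2, 9.9]
finger_gap: 0.719
gripper_force: 5.2
tcp_pos: [0.5496, 0.1553, 0.0246]
force: [-2.2, -0.8, 16.5]
```

The tips touch the notch floor at TCP z = 0.0247, which matches my model. Regripping at TCP z = 0.036 puts the tips about 0.6 mm above the badge's underside.

```bash
python3 -m creep '[{"slide":[0,0,-0.7],"angular":[0,0,0],"claw":0.44},{"slide":[0,0,-0.7],"angular":[0,0,0],"claw":0.44},{"slide":[0,0,0],"angular":[0,0,0],"claw":0.44},{"slide":[0,0,0],"angular":[0,0,0],"claw":0.44}]'
python3 -c "
from h import *
todo([.5485,.1554,.036],-6.2)"
```

```text
t: 13.65
tcp_pos: [0.5486, 0.1554, 0.0363]
tool_rot: [0.998, -0.055, 0.0, -0.0]
force: [0.9, -0.0, 0.7]
finger_gap: 0.713
gripper_force: 0.0
slide cm [-0.006  0.004  0.032]
rot [-0.    -0.001 -0.002]
t 13.65 tcp [0.549 0.155 0.036] F [ 0.915 -0.011  0.725] gap 0.7126331596857145 0.0 q [0.08  0.742 1.709 0.    0.69  1.761]
```

```bash
python3 -m creep '[{"slide":[0,0,0.04],"angular":[0,0,0],"claw":0.3},{"slide":[0,0,0],"angular":[0,0,0],"claw":0.1},{"slide":[0,0,0],"angular":[0,0,0],"claw":0},{"slide":[0,0,0],"angular":[0,0,0],"claw":0},{"slide":[0,0,0],"angular":[0,0,0],"claw":0},{"slide":[0,0,0],"angular":[0,0,0],"claw":0}]' 35
python3 -m creep '[{"slide":[0,0,-0.5],"angular":[0,0,0],"claw":0},{"slide":[0,0,-0.7],"angular":[0,0,0],"claw":0},{"slide":[0,0,-1],"angular":[0,0,0],"claw":0},{"slide":[0,0,-1.5],"angular":[0,0,0],"claw":0},{"slide":[0,0,-2],"angular":[0,0,0],"claw":0},{"slide":[0,0,-2],"angular":[0,0,0],"claw":0},{"slide":[0,0,-2],"angular":[0,0,0],"claw":0},{"slide":[0,0,-1.5],"angular":[0,0,0],"claw":0},{"slide":[0,0,0],"angular":[0,0,0],"claw":0},{"slide":[0,0,0],"angular":[0,0,0],"claw":0}]'
python3 -c "
from h import *
im=viewer.snapshot('side'); cv2.imwrite('pics/s5.png',cv2.resize(im[80:280,200:400],None,fx=3,fy=3))
todo([.4425,-.193,.14],-6.2)"
```

```text
t: 14.15
tcp_pos: [0.5486, 0.1554, 0.0364]
tool_rot: [0.998, -0.055, 0.0, 0.0]
force: [-2.1, -0.7, 9.7]
finger_gap: 0.659
gripper_force: 35.1
t: 14.98
tcp_pos: [0.5487, 0.1555, 0.1486]
tool_rot: [0.998, -0.055, 0.001, -0.0]
force: [-0.9, 0.0, -0.1]
finger_gap: 0.655
gripper_force: 37.1
slide cm [-6.646 35.782  0.754]
rot [ 0.     0.    -0.002]
t 15.0333 tcp [0.548 0.155 0.148] F [ 0.024  0.259 -0.655] gap 0.6543466798426748 37.13195386575535 q [0.08  0.564 1.652 0.    0.925 1.761]
```

View pics/s5.png

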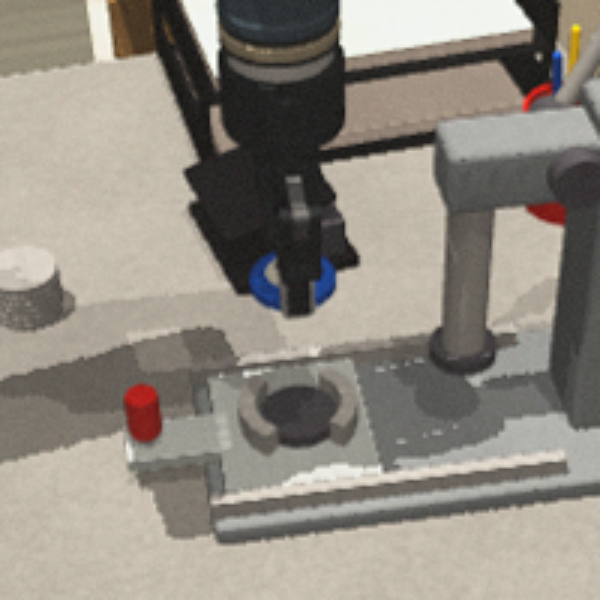

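The badge is now held level with the tips nearly flush with its underside, around (292,305). On to the tray.

```bash
python3 -m creep '[{"slide":[-0.4,2,0],"angular":[0,0,0],"claw":0},{"slide":[-0.7,3.5,0],"angular":[0,0,0],"claw":0},{"slide":[-0.7,3.8,0],"angular":[0,0,0],"claw":0},{"slide":[-0.7,3.8,0],"angular":[0,0,0],"claw":0},{"slide":[-0.7,3.8,0],"angular":[0,0,0],"claw":0},{"slide":[-0.7,3.8,0],"angular":[0,0,0],"claw":0},{"slide":[-0.7,3.8,0],"angular":[0,0,0],"claw":0},{"slide":[-0.7,3.8,0],"angular":[0,0,0],"claw":0},{"slide":[-0.7,3.5,0],"angular":[0,0,0],"claw":0},{"slide":[-0.4,2,0],"angular":[0,0,0],"claw":0}]'
python3 -m creep '[{"slide":[0,0,0],"angular":[0,0,-0.1],"claw":0},{"slide":[0,0,0],"angular":[0,0,-0.12],"claw":0},{"slide":[0,0,0],"angular":[0,0,-0.12],"claw":0},{"slide":[0,0,0],"angular":[0,0,-0.12],"claw":0},{"slide":[0,0,0],"angular":[0,0,-0.12],"claw":0},{"slide":[0,0,0],"angular":[0,0,-0.12],"claw":0},{"slide":[0,0,0],"angular":[0,0,-0.12],"claw":0},{"slide":[0,0,0],"angular":[0,0,-0.12],"claw":0},{"slide":[0,0,0],"angular":[0,0,-0.12],"claw":0},{"slide":[0,0,0],"angular":[0,0,-0.12],"claw":0}]'
python3 -m creep '[{"slide":[0,0,0],"angular":[0,0,-0.12],"claw":0},{"slide":[0,0,0],"angular":[0,0,-0.12],"claw":0},{"slide":[0,0,0],"angular":[0,0,-0.12],"claw":0},{"slide":[0,0,0],"angular":[0,0,-0.12],"claw":0},{"slide":[0,0,0],"angular":[0,0,0],"claw":0},{"slide":[0,0,0],"angular":[0,0,0],"claw":0}]'
python3 - <<'E'
from h import *
todo([.4425,-.193,.04],90)
s=viewer.snapshot("side"); cv2.imwrite("pics/s6.png",cv2.resize(s[220:480,200:460],None,fx=2.3,fy=2.3))
# tray rim from clear side view
s0=cv2.imread("pics/side0.png"); c=big(mask(s0,(105,120,30),(125,255,255),(230,370,330,475)))
q=cv2.approxPolyDP(cv2.convexHull(c),6,True)[:,0]; print([(p,cast("side",p,.022)[:2],cast("side",p,0)[:2]) for p in q])
E
```

```text
t: 15.87
tcp_pos: [0.4459, -0.1764, 0.1464]
tool_rot: [0.998, -0.056, -0.001, -0.0]
force: [0.9, 0.8, 0.0]
finger_gap: 0.657
gripper_force: 37.2
t: 16.7
tcp_pos: [0.4466, -0.1729, 0.1462]
tool_rot: [0.859, 0.512, -0.001, -0.002]
force: [0.5, 0.3, 0.0]
finger_gap: 0.652
gripper_force: 37.2
t: 17.2
tcp_pos: [0.4468, -0.1731, 0.1466]
tool_rot: [0.716, 0.699, -0.0, -0.001]
force: [0.1, -0.1, 0.8]
finger_gap: 0.656
gripper_force: 37.2
slide cm [-2.017 -0.359 10.656]
rot [-0.002 -0.001 -0.024]
t 17.2 tcp [ 0.447 -0.173  0.147] F [ 0.075 -0.137  0.841] gap 0.6564253531139661 37.193300505168736 q [-0.603  0.47   1.874  0.     0.8   -0.579]
[(array([322, 335], dtype=int32), array([ 0.514, -0.138]), array([ 0.518, -0.123])), (array([360, 443], dtype=int32), array([ 0.513, -0.342]), array([ 0.518, -0.333])), (array([268, 472], dtype=int32), array([ 0.37 , -0.345]), array([ 0.37 , -0.337])), (array([240, 357], dtype=int32), array([ 0.365, -0.142]), array([ 0.365, -0.127]))]
```

View pics/s6.png

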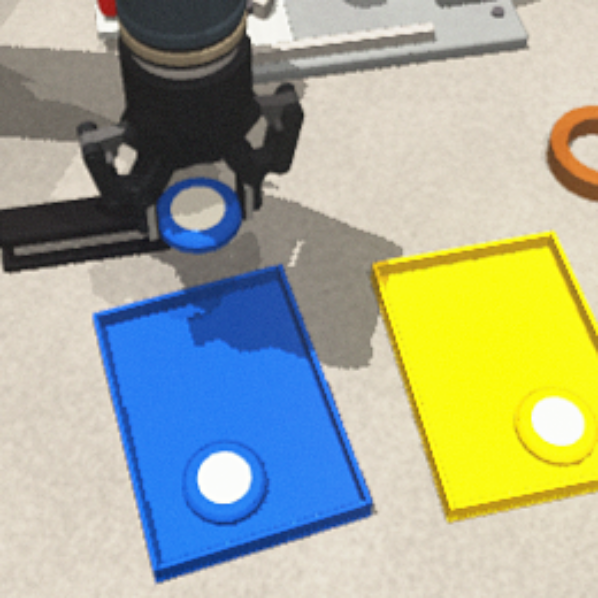

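The badge is held face up above the near edge of the blue tray; the free half of the tray is below, and the sample is at (225,478). Now I centre and descend.

```bash
python3 -m creep '[{"slide":[-1.1,-0.22,0],"angular":[0,0,-0.024],"claw":0},{"slide":[-1.1,-0.22,1],"angular":[0,0,0],"claw":0},{"slide":[0,0,2],"angular":[0,0,0],"claw":0},{"slide":[0,0,2],"angular":[0,0,0],"claw":0},{"slide":[0,0,2],"angular":[0,0,0],"claw":0},{"slide":[0,0,2],"angular":[0,0,0],"claw":0},{"slide":[0,0,1.5],"angular":[0,0,0],"claw":0},{"slide":[0,0,0],"angular":[0,0,0],"claw":0},{"slide":[0,0,0],"angular":[0,0,0],"claw":0},{"slide":[0,0,0],"angular":[0,0,0],"claw":0}]'
python3 -c "
from h import *
todo([.4415,-.195,.002],90)"
```

```text
t: 18.08
tcp_pos: [0.4431, -0.1959, 0.0427]
tool_rot: [0.706, 0.708, 0.0, 0.0]
force: [0.6, -0.7, 0.3]
finger_gap: 0.654
gripper_force: 37.3
slide cm [ 0.091 -0.157  4.07 ]
rot [0.    0.    0.002]
t 18.0833 tcp [ 0.443 -0.196  0.043] F [ 0.599 -0.725  0.312] gap 0.653968363296565 37.32260735705495 q [-0.647  0.674  1.925 -0.     0.542 -0.649]
```

```bash
python3 -m creep '[{"slide":[0,-0.15,1],"angular":[0,0,0],"claw":0},{"slide":[0,0,1],"angular":[0,0,0],"claw":0},{"slide":[0,0,0.8],"angular":[0,0,0],"claw":0},{"slide":[0,0,0.5],"angular":[0,0,0],"claw":0},{"slide":[0,0,0.4],"angular":[0,0,0],"claw":0},{"slide":[0,0,0.3],"angular":[0,0,0],"claw":0},{"slide":[0,0,0],"angular":[0,0,0],"claw":0},{"slide":[0,0,0],"angular":[0,0,0],"claw":0},{"slide":[0,0,0],"angular":[0,0,0],"claw":0}]'
```

```text
t: 18.83
tcp_pos: [0.4416, -0.1956, 0.0028]
tool_rot: [0.706, 0.708, 0.0, 0.0]
force: [0.8, -0.3, -0.2]
finger_gap: 0.652
gripper_force: 37.3
```

```bash
python3 -m creep '[{"slide":[0,0,0.1],"angular":[0,0,0],"claw":0},{"slide":[0,0,0.06],"angular":[0,0,0],"claw":0},{"slide":[0,0,0],"angular":[0,0,0],"claw":0},{"slide":[0,0,0],"angular":[0,0,0],"claw":0}]'
python3 -m creep '[{"slide":[0,0,0.06],"angular":[0,0,0],"claw":0},{"slide":[0,0,0],"angular":[0,0,0],"claw":0},{"slide":[0,0,0],"angular":[0,0,0],"claw":0}]'
python3 -m creep '[{"slide":[0,0,0.06],"angular":[0,0,0],"claw":0},{"slide":[0,0,0],"angular":[0,0,0],"claw":0},{"slide":[0,0,0],"angular":[0,0,0],"claw":0}]'
```

```text
t: 19.17
tcp_pos: [0.4415, -0.1955, 0.0011]
tool_rot: [0.706, 0.708, 0.0, 0.0]
force: [-0.5, 0.1, -0.2]
finger_gap: 0.655
gripper_force: 37.3
t: 19.42
tcp_pos: [0.4415, -0.1956, 0.0005]
tool_rot: [0.706, 0.708, 0.0, 0.0]
force: [-0.5, -0.4, 2.0]
finger_gap: 0.657
gripper_force: 37.4
t: 19.67
tcp_pos: [0.4415, -0.1956, 0.0005]
tool_rot: [0.706, 0.708, 0.0, 0.0]
force: [1.0, 0.0, 6.4]
finger_gap: 0.654
gripper_force: 37.9
```

The badge touched the floor at TCP z = 0.0005, as predicted. I open slowly, then rise.

```bash
python3 -m creep '[{"slide":[0,0,-0.03],"angular":[0,0,0],"claw":0.34},{"slide":[0,0,0],"angular":[0,0,0],"claw":0.38},{"slide":[0,0,0],"angular":[0,0,0],"claw":0.44},{"slide":[0,0,0],"angular":[0,0,0],"claw":0.5},{"slide":[0,0,0],"angular":[0,0,0],"claw":0.6},{"slide":[0,0,0],"angular":[0,0,0],"claw":0.6},{"slide":[0,0,0],"angular":[0,0,0],"claw":0.6},{"slide":[0,0,-0.5],"angular":[0,0,0],"claw":0.6},{"slide":[0,0,-1],"angular":[0,0,0],"claw":0.6},{"slide":[0,0,-2],"angular":[0,0,0],"claw":0.6}]'
python3 -m creep '[{"slide":[0,0,-3],"angular":[0,0,0],"claw":0.6},{"slide":[0,0,-3],"angular":[0,0,0],"claw":0.6},{"slide":[0,0,-3],"angular":[0,0,0],"claw":0.6},{"slide":[0,0,-3],"angular":[0,0,0],"claw":0.6},{"slide":[0,0,-3],"angular":[0,0,0],"claw":0.6},{"slide":[0,0,0],"angular":[0,0,0],"claw":0.6},{"slide":[0,0,0],"angular":[0,0,0],"claw":0.6},{"slide":[0,0,0],"angular":[0,0,0],"claw":0.6}]'
python3 - <<'E'
from h import *
s=viewer.snapshot("side"); cv2.imwrite("pics/s7.png",s)
k=mask(s,(0,0,110),(180,90,255),(262,345,345,450))
for c in cv2.findContours(k,cv2.RETR_EXTERNAL,cv2.CHAIN_APPROX_NONE)[0]:
    if cv2.contourArea(c)>100: print(cen(c),cast("side",cen(c),.016))
E
```

```text
t: 20.5
tcp_pos: [0.4404, -0.1949, 0.0347]
tool_rot: [0.706, 0.708, -0.0, -0.002]
force: [1.1, -0.2, 0.2]
finger_gap: 0.8
gripper_force: 0.0
t: 21.17
tcp_pos: [0.4409, -0.1951, 0.1854]
tool_rot: [0.706, 0.708, -0.0, -0.0]
force: [0.4, 0.2, -0.2]
finger_gap: 0.801
gripper_force: 0.0
[297.06247326 427.22935387] [ 0.42838767 -0.28837622  0.016     ]
[290.06953642 373.40728477] [ 0.440785  -0.1932062  0.016    ]
[338.15504858 360.00591466] [ 0.52692538 -0.19111524  0.016     ]
```

View pics/s7.png

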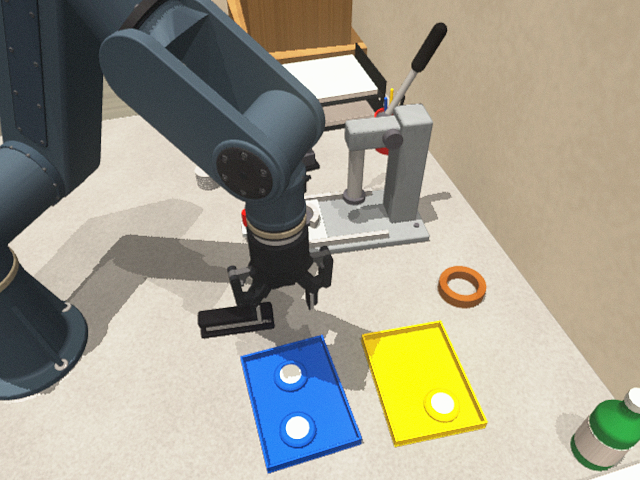

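The badge lies flat and face up at (290,373) in the blue tray; the sample at (298,428) and the stapler have not moved, and the slide is still out.

```bash
python3 -c "
from station import ticket
print(ticket.sign_off())"
```

```text
the job is handed in; nothing more can be done
None
```

The job is handed in at about 21 s: the die slide is pulled all the way out, and the blue badge lies flat, face up, in the free half of the blue tray beside the other one; I set it back in the die once to regrip higher so it could be laid down without a drop.

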